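# Turn a trolley wheel to bring its valve to the top

### The arm

A 7-joint arm with a two-finger parallel gripper is mounted at the origin on the work surface. World frame = base frame: x ahead of the robot, y to its left, z up, the work surface at z = 0. Lengths are in m, angles in rad, forces in N, time in s.
With the tool pointing down it reaches from about 0.425 to 0.925 m from the base axis. Payload 6.8 kg.
Tool frame: the origin (TCP) lies on the front face of the gripper's body, between the roots of the fingers; the fingertips stand 73 mm ahead of it and the grasp point (between the pads) lies 54 mm ahead of it; z points along the fingers, y is the line along which they close (so a half turn about z gives the same grasp; the last joint's range is limited). The gripper opens to 85 mm and grips with 20 to 120 N. Pads are 22 mm wide; open, the fingers measure 114 mm over their backs; the gripper's body (76 mm by 85 mm) begins 54 mm behind the grasp point. The pads swing forward as they close: fully open they stand 13 mm farther back than shut.
Start: joints at [1.233, 0.477, 0.022, 1.555, -0.011, 1.109, -0.083], TCP at [0.154, -0.657, 0.304] pointing down, gripper open.
Joint ranges: [-2.96, 2.96], [-0.34, 2.1], [-1.41, 1.46], [0.24, 2.44], [-1.37, 4.51], [0.17, 1.92], [-2.96, 2.96]. Speed limits (rad/s): [2.39, 2.39, 3.14, 3.14, 3.14, 3.14, 3.14].

### API

Orientations are given as a unit quaternion [w, x, y, z].
In Python, from station import bot, optics gives the robot as it stands.
- The arm moves only by the tool drive_tool, never from a script. Its argument "deltas" is a list of rows, each an object with "gripper": the closure in counts, from 0 (fully open) to 255 (shut); "offset": the shift along the tool's x, y, z in units of 1000 mm (1.0 is 1000 mm), a list of three; "angular": the turn, a rotation vector about the tool's x, y, z in units of 45 degrees (1.0 is 45 degrees), a list of three. In form: [{"gripper": gripper, "offset": [dx, dy, dz], "angular": [rx, ry, rz]}, ...]. A call has 1 to 5 rows; each row is the pose to reach, as a shift and turn from the pose commanded when the call began, along the tool's axes at that moment; what a row does not reach only later rows make up. A row lasts 1/10 s, in which the tool goes at most 50 mm and 8.59 degrees, less where a joint would pass 70% of its speed; a pose out of reach is approached as far as the arm can. A call with a number of a shift or a turn outside -1 to 1 is refused whole. A call with a gripper value outside its range is refused whole. The fingers move at their own pace and stop on an object; "grip_force" is the grip in N (left out, the last holds). Time passes only in rows, so rows that repeat a pose let the fingers close. It gives the time, the measured TCP pose, the force, the opening and the grip force at its end, in the units of the state.
- bot.get_obs(): the state, without advancing time (a new reading comes with each control period).
- optics.read_camera(name): name is "scene" or "top" or "wrist"; returns the picture (480x640x3 uint8, blue, green, red); there is no depth.
- optics.camera_model(name): a dict with "fx", "fy", "cx", "cy" (pixels), "dist" ([k1, k2, p1, p2, k3] as OpenCV has them; the pictures are not rectified), "cam_to_world" (4x4, takes a point from camera to world coordinates). Camera axes: x right, y up, looking along -z (the intrinsics and any distortion apply to the point x, -y, -z); pixel columns grow to the right and rows downward; lengths in m; the calibration is good to about 2 mm. A picture is of the moment at which its call begins: read the wrist's pose just before it. camera_model takes no time and is no camera call; for the wrist camera it gives the pose at the moment of the call.
- bot.hand_in(): hands the job in; it is judged then, once.
The state is a dict: "t": time; "q": joint angles; "joint_vel": joint speeds; "joint_torque": joint torques, N m; "eef_pos": TCP position; "tool_rot": TCP orientation; "contact_force": force on the tool from outside, world axes, zero at the start; "torque": the same for the moment, N m; "gripper_width": opening from 0.0 (shut) to 1.0 (fully open); "grasp_force": force on a finger pad.
Only numpy, scipy, OpenCV 4.12 (cv2) and the standard library are available. Lean on these libraries where they do the work, as an engineer would, in place of code of your own. Each camera call takes 0.05 s, during which the arm holds its last target. There are 200 camera calls.

### The job

The spoked wheel of the gas-cylinder trolley is on its service stand, ready for the air line. Turn it by pushing its spokes with your fingertips, one spoke after another, until the valve stem is at the very top, straight above the axle, then take your hand away and leave the wheel standing still. Do not turn it by the tyre, do not push on the valve stem, and leave the other things on the bench as they are.

Things in the scene. Friction and masses are not known exactly. Their poses are not given: they have to be found in the camera images.
- axle (a point): Centre of the wheel, on the level axle in the tyre's mid-plane, 165 mm above the bench; stays put. Axes: x level along the axle, away from the robot into the stand (the wheel's spoked front faces -x, roughly towards the robot); y level in the wheel's plane, to the left as seen from the robot; z up.
- stand: Grey steel stand, fixed to the bench, axes as axle; origin on the bench under the axle point. Base plate 150 x 180 x 12 mm (x from -20 to 130 mm); post behind the wheel (x from 64 to 86 mm, 28 mm wide, to 22 mm above the axle).
- wheel (a joint): Turn of the wheel, rad, free both ways. 0 or any multiple of 2 pi = valve stem at the very top; grows clockwise as seen from the robot (top moves to the robot's right). Stiff hub: turning takes about 0.35 N m (6 N on a spoke 58 mm from the axle); the wheel stays where it is left, without coasting.
- valve: Valve stem: brass, black cap, rubber foot, 12 mm thick, 35 mm long, set in the rim and pointing in towards the axle, midway between two spokes, in the tyre's mid-plane. Origin in the stem, 80 mm from the axle (it spans 60 to 95 mm); its z axis points radially outward, vertical when the valve is at the top.
- spokes: Five round steel spokes, 12 mm thick, at 36, 108, 180, 252, 324 degrees from the valve, dished to the robot: from the hub (18 mm off the axle line, 66 mm in front of the tyre's mid-plane) to a bend (70 mm off, 40 mm in front), then back to the rim (94 mm off, 8 mm in front). At 58 mm off they lie 46 mm in front. Hub 40 mm in diameter, 84 mm out in front. Origin: wheel centre; z to the valve.
- tyre: Black tyre with steel rim, 254 mm outside diameter, 30 mm wide (15 mm either side of the mid-plane), round in section; the free opening inside tyre and rim is 182 mm in diameter. Origin in the centre of the wheel. Turns with the wheel.
- bottle: Loose white bottle, 52 mm diameter, 130 mm tall, stands beside the wheel; origin under its centre. To be left alone.
- jar: Loose clear jar with black cap, 60 mm diameter, 70 mm tall, stands beside the wheel; origin under its centre. To be left alone.
- carton: Loose cardboard carton 70 x 55 x 45 mm, beside the wheel; origin under its centre. To be left alone.
- wrench: Loose steel wrench, 160 mm long, lying on the bench in front of the wheel; origin under its middle. To be left alone.

How it is judged:
On the way:
1. the fingers push on a spoke (contact force between the fingers and spokes above 1 N), for 0.2 s.
At the end, for the whole second after the job is handed in: the valve stem is within 0.1 rad (about 6 degrees) of straight above the axle, the wheel is still, and bottle, jar, carton and wrench are within 20 mm of where they stood, bottle and jar upright (angle between valve's own z axis and vertical below 0.1 rad and velocity of joint wheel between -0.02 and 0.02 rad/s and distance of each of bottle, jar, carton, wrench from where it was at the start of the episode below 0.02 m and angle between each of bottle, jar's own z axis and vertical below 0.2 rad); the robot touches nothing.
It fails at once if the tyre or rim is pushed with more than 4 N (contact force between any of the fingers, the arm and tyre above 4 N).
It fails at once if the valve stem is pushed with more than 2 N (contact force between any of the fingers, the arm and valve above 2 N).
It fails at once if a bystander (bottle, jar, carton, wrench) is lifted or moved more than 20 mm (distance of any of bottle, jar, carton, wrench from where it was at the start of the episode above 0.02 m).
It also fails if it takes over 72 s, if anything falls off the work surface, if the arm or the gripper's body presses on something with over 40 N, if the wrist force passes 120 N, or if a joint passes its speed limit or range.

## Working session

There is one attempt and no reset: what is moved stays moved. The work goes in short steps, Python scripts to look and compute and a tool call to move; the robot and the scene stay as the last step left them, time stands still between calls to the robot, and variables do not carry over. Pictures are saved under pics/ and viewed, at most 10 in all, crops included, and the job is handed in when it is done.

Besides the shell and the picture viewer there is one more tool, called after "Emit:" in YAML: its name, and indented under it one key for each argument. drive_tool: Moves the arm, as the interface text tells. Its arguments: {"type":"object","properties":{"deltas":{"type":"array"},"grip_force":{"type":"number"}},"required":["deltas"]}

```bash
ls; mkdir -p pics
python3 - <<'E'
from station import bot, optics
import cv2
o=bot.get_obs();print({k:o[k] for k in('t','eef_pos','tool_rot','gripper_width','contact_force')})
for n in('scene','top'):
    cv2.imwrite(f'pics/{n}0.png',optics.read_camera(n)); print(n,optics.camera_model(n))
E
```

```text
pics
{'t': 0.0, 'eef_pos': array([ 0.15362513, -0.65680465,  0.30290617]), 'tool_rot': array([-9.18675208e-04,  9.93407306e-01,  1.14634410e-01, -1.82948363e-04]), 'gripper_width': 1.000474333434375, 'contact_force': array([-0.21533719,  0.31304588,  1.06284008])}
scene {'fx': 571.3118998245043, 'fy': 571.3118998245043, 'cx': 328.0981787043259, 'cy': 243.42280562864545, 'dist': array([-0.13138937,  0.        ,  0.        ,  0.        ,  0.        ]), 'cam_to_world': array([[-0.01397752, -0.53842868,  0.84255515,  1.56167159],
       [ 0.99989268, -0.00382869,  0.01414096,  0.05606148],
       [-0.00438802,  0.84266238,  0.53842442,  0.79322188],
       [ 0.        ,  0.        ,  0.        ,  1.        ]])}
top {'fx': 504.7560377150072, 'fy': 504.7560377150072, 'cx': 322.98651710721555, 'cy': 239.84989564911854, 'dist': array([-0.13301097,  0.        ,  0.        ,  0.        ,  0.        ]), 'cam_to_world': array([[ 0.00400723,  0.99891656, -0.04636429,  0.50592308],
       [-0.99931457,  0.0057065 ,  0.0365763 ,  0.05607464],
       [ 0.03680125,  0.04618594,  0.99825474,  0.95121554],
       [ 0.        ,  0.        ,  0.        ,  1.        ]])}
```

View pics/scene0.png

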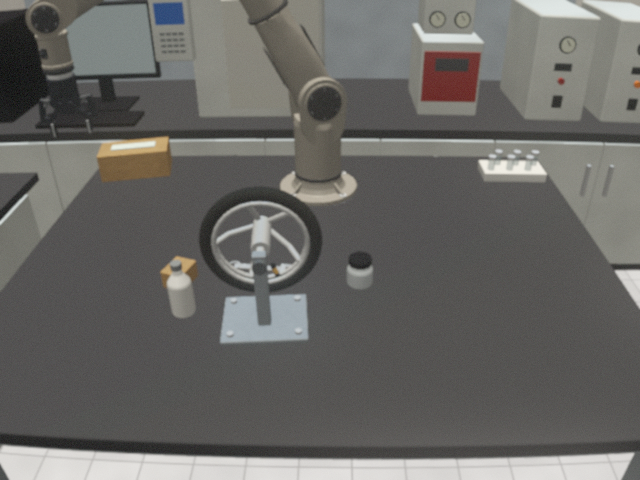

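View pics/top0.png

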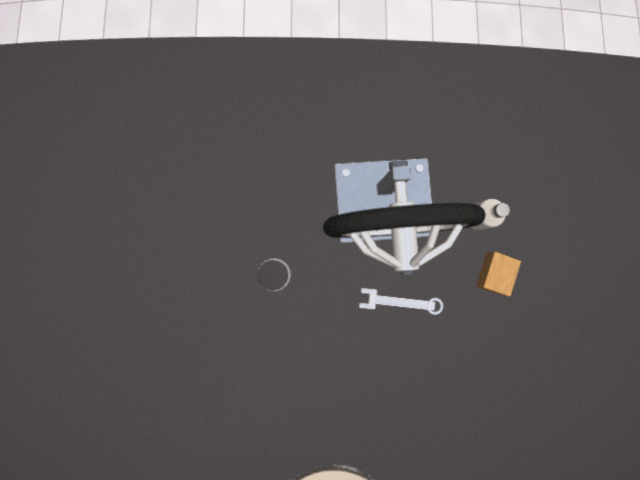

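The scene view is from behind the wheel: hub at (262,235), and a brass or orange spot near (275,270) that may be the valve. The top view shows plate corners at about (335,165), (428,159), (433,235) and (340,242). The bottle is at (495,212), the carton at (502,274), the jar at (274,275) and the wrench runs from (362,299) to (441,306).

```bash
cat > h.py <<'E'
import numpy as np, cv2
from station import bot, optics
def K(m): return np.array([[m['fx'],0,m['cx']],[0,m['fy'],m['cy']],[0,0,1.]])
def proj(m,P):
    T=np.linalg.inv(m['cam_to_world']); p=np.atleast_2d(P)@T[:3,:3].T+T[:3,3]
    return cv2.projectPoints((p*[1,-1,-1])[:,None],np.zeros(3),np.zeros(3),K(m),m['dist'])[0][:,0]
def plane(m,uv,n,d):  # rays meet plane n.x=d
    u=cv2.undistortPoints(np.array(uv,float).reshape(-1,1,2),K(m),m['dist'])[:,0]
    C=m['cam_to_world']; r=np.c_[u[:,0],-u[:,1],-np.ones(len(u))]@C[:3,:3].T; o=C[:3,3]
    return o+r*((d-o@n)/(r@n))[:,None]
E
python3 - <<'E'
from h import *
m=optics.camera_model('top');z=np.array([0,0,1.])
c=plane(m,[(335,165),(428,159),(433,235),(340,242)],z,.012)
print(c.round(3)); 
ey=(c[0]-c[1])*-1+(c[3]-c[2])*-1; 
print('yaw',np.arctan2(*( (c[0]+c[1]-c[2]-c[3])[[1,0]])), np.arctan2(ey[0],-ey[1]) ,'mid',c.mean(0))
print('jar,carton,wrench',plane(m,[(274,275)],z,.07),plane(m,[(502,274)],z,.045),plane(m,[(362,299),(441,306)],z,.01),plane(m,[(502,210)],z,.13))
s=cv2.imread('pics/scene0.png');t=cv2.imread('pics/top0.png')
cv2.imwrite('pics/z.png',np.hstack([cv2.resize(s[180:310,190:330],(520,480),interpolation=2)]))
E
```

```text
[[ 0.691 -0.     0.012]
 [ 0.705 -0.178  0.012]
 [ 0.56  -0.187  0.012]
 [ 0.546 -0.01   0.012]]
yaw 0.06122012595208836 0.08072560858194956 mid [ 0.62545611 -0.09391223  0.012     ]
jar,carton,wrench [[0.48512536 0.10885173 0.07      ]] [[ 0.48665579 -0.30880537  0.045     ]] [[ 0.43944087 -0.05178357  0.01      ]
 [ 0.42567703 -0.20225094  0.01      ]] [[ 0.59618669 -0.27592406  0.13      ]]
```

View pics/z.png

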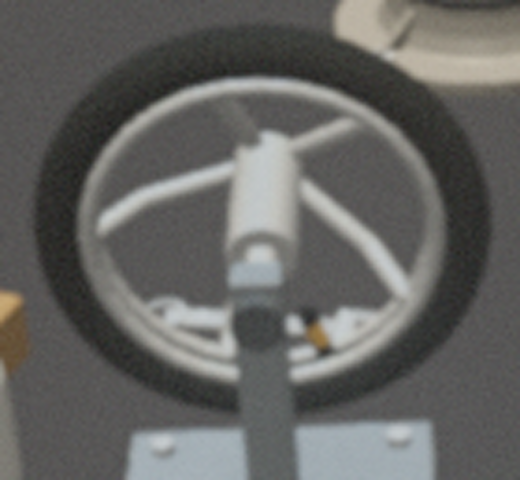

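```bash
cat > w.py <<'E'
from h import *
YAW=.07; A=np.array([.569,-.098,.165])
def setp(y,a): 
    global YAW,A; YAW=y;A=np.array(a)
def loc(P,A,YAW): # axle frame -> world
    c,s=np.cos(YAW),np.sin(YAW); return A+np.atleast_2d(P)@np.array([[c,s,0],[-s,c,0],[0,0,1]])
def ring(r,x,n=72):
    t=np.linspace(0,2*np.pi,n); return np.c_[0*t+x,-r*np.sin(t),r*np.cos(t)]
def spokes(th):
    out=[]
    for k in range(5):
        a=th+np.radians(36+72*k)
        out.append(np.array([[-x,-r*np.sin(a),r*np.cos(a)] for r,x in((18,66),(70,40),(94,8))])/1e3)
    return out
def draw(im,m,th,A,YAW,f=1):
    def pl(P,c): cv2.polylines(im,[np.int32(proj(m,loc(P,A,YAW))*f)],False,c,1)
    pl(ring(.127,0),(0,255,255)); pl(ring(.091,0),(0,255,0))
    for s in spokes(th): pl(s,(0,0,255))
    pl(np.array([[0,-r*np.sin(th),r*np.cos(th)] for r in(.06,.095)]),(255,0,255))
    x=np.array([[-20,90],[130,90],[130,-90],[-20,-90],[-20,90]])/1e3
    pl(np.c_[x,x[:,:1]*0-.153],(255,255,0)); pl(ring(.02,-.084),(255,0,0))
E
python3 - <<'E'
from w import *
from scipy.optimize import least_squares
ms,mt=optics.camera_model('scene'),optics.camera_model('top')
# outer tyre silhouette fit in scene (dark mask vs. torus hard) : use rim hole ellipse & hub end & plate
z=lambda u,v:(190+u*140/520,180+v*130/480)
plate=np.array([[130,90],[130,-90]])/1e3
def res(p,full=False):
    A=np.array([p[0],p[1],.165]);y=p[2]
    r=[]
    c=np.array([[130,90,-153],[130,-90,-153]])/1e3
    r.append(proj(mt,loc(c,A,y))-[(335,165),(428,159)])
    r.append(proj(ms,loc(c,A,y))-[(308.5,340),(220.5,341)])
    r.append(proj(mt,loc([[-.084,0,0.0]],A,y))-[(406,268)])
    return np.concatenate(r).ravel()
s=least_squares(res,[.569,-.098,.07],loss='soft_l1');p=s.x;print(p,s.fun.round(1))
A=np.array([p[0],p[1],.165]);n=loc([[1,0,0]],A*0,p[2])[0]
v=plane(ms,[z(317,330),z(308,313),z(320,347)],n,n@A)-A; ey=loc([[0,1,0]],A*0,p[2])[0]
th=np.arctan2(-(v@ey),v[:,2]);print(th,np.hypot(v@ey,v[:,2])); t=th[0]
S=cv2.imread('pics/scene0.png')[180:350,180:330];S=cv2.resize(cv2.imread('pics/scene0.png'),None,fx=3,fy=3);T=cv2.resize(cv2.imread('pics/top0.png'),None,fx=3,fy=3)
draw(S,ms,t,A,p[2],3);draw(T,mt,t,A,p[2],3)
cv2.imwrite('pics/ov.png',np.hstack([S[540:1040,570:970],T[450:950,960:1360]]))
E
```

```text
[ 0.57139917 -0.09767743  0.06773742] [-0.7 -2.2  0.1 -1.   0.  -2.  -1.   0.1 -0.1  7.2]
[-2.81182612 -2.81668639 -2.84504094] [0.07581782 0.06292411 0.08765304]
```

View pics/ov.png

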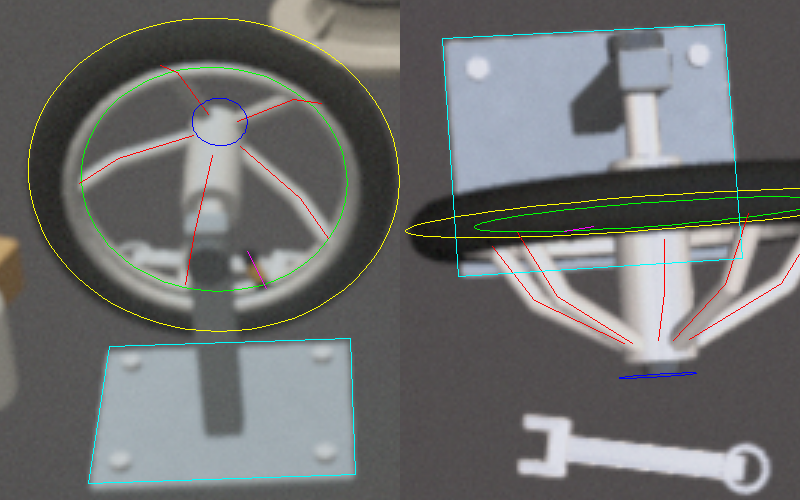

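Emit:
drive_tool:
  deltas:
    - {"gripper":255,"offset":[0,0,-0.05],"angular":[0,0,0]}
    - {"gripper":255,"offset":[0.04,0.0,-0.1],"angular":[0,0.1,0.1]}
    - {"gripper":255,"offset":[0.07,-0.03,-0.12],"angular":[0,0.25,0.2]}
    - {"gripper":255,"offset":[0.1,-0.07,-0.14],"angular":[0,0.4,0.2]}
    - {"gripper":255,"offset":[0.1,-0.12,-0.14],"angular":[0,0.5,0.2]}

```text
t: 0.6
eef_pos: [0.2283, -0.5255, 0.4456]
tool_rot: [-0.021, 0.98, 0.037, 0.197]
contact_force: [-0.3, -0.2, -0.3]
gripper_width: 0.146
grasp_force: 0.0
```

The plate overlay matches. The wheel sits about 4 mm farther +x than my model, the spoke directions match, and the valve is at θ ≈ -2.82 rad. Next I'll write the move planner.

```bash
cat > plan.py <<'E'
from w import *
from scipy.spatial.transform import Rotation as R
A=np.array([.575,-.0975,.165]);YAW=.068
def tool(beta,yaw=0): # beta: down tilt, yaw: extra world yaw (rad) 
    c,s=np.cos(YAW+yaw),np.sin(YAW+yaw)
    z=np.array([c*np.cos(beta),s*np.cos(beta),-np.sin(beta)]);y=np.array([s,-c,0]);return R.from_matrix(np.c_[np.cross(y,z),y,z])
def tip(phi,r,d): return loc([[-d,-r*np.sin(phi),r*np.cos(phi)]],A,YAW)[0] # phi clockwise from top, d in front
def cur():
    o=bot.get_obs();q=o['tool_rot'];return o,np.array(o['eef_pos']),R.from_quat([q[1],q[2],q[3],q[0]])
def delta(tcp,rot,p0,R0):
    return (R0.inv().apply(tcp-p0)).round(3).tolist(),((R0.inv()*rot).as_rotvec()/np.radians(45)).round(2).tolist()
def deg(*a): return np.radians(a) if len(a)>1 else np.radians(a[0])
E
python3 - <<'E'
from plan import *
o,p,r=cur();print(o['q'].round(2),p,r.as_matrix().round(2))
for t,b in(((.33,-.35,.44),40),((.40,-.10,.40),60),((.40,-.05,.35),90-0)):
    print(t,delta(np.array(t),tool(deg(90-b)),p,r))
E
```

```text
[ 1.28  0.19 -0.07  1.68 -0.4   1.21 -0.15] [ 0.22830579 -0.52552408  0.44557635] [[ 0.92  0.08  0.38]
 [ 0.06 -1.    0.06]
 [ 0.39 -0.03 -0.92]]
(0.33, -0.35, 0.44) ([0.103, -0.167, 0.054], [-0.04, 0.38, -0.0])
(0.4, -0.1, 0.4) ([0.167, -0.409, 0.132], [-0.04, 0.83, -0.01])
(0.4, -0.05, 0.35) ([0.151, -0.457, 0.181], [-0.03, 1.49, -0.02])
```

Emit:
drive_tool:
  deltas:
    - {"gripper":255,"offset":[0.02,-0.05,0.01],"angular":[0,0.1,0]}
    - {"gripper":255,"offset":[0.05,-0.09,0.03],"angular":[0,0.2,0]}
    - {"gripper":255,"offset":[0.08,-0.13,0.04],"angular":[-0.02,0.3,0]}
    - {"gripper":255,"offset":[0.1,-0.17,0.05],"angular":[-0.04,0.4,0]}
    - {"gripper":255,"offset":[0.11,-0.21,0.06],"angular":[-0.04,0.5,0]}

```text
t: 1.1
eef_pos: [0.3342, -0.3049, 0.4364]
tool_rot: [-0.013, 0.923, 0.027, 0.383]
contact_force: [1.1, 0.7, 0.7]
gripper_width: 0.0
grasp_force: 0.0
```

```bash
cat > go.py <<'E'
import sys
from plan import *
# args: beta_deg yaw_deg then x y z of TCP
a=[float(v) for v in sys.argv[1:]]
o,p,r=cur();print(o['t'],o['q'].round(2),p.round(3),r.as_matrix()[:,2].round(2),o['contact_force'].round(1))
print(delta(np.array(a[2:]),tool(deg(a[0]),deg(a[1])),p,r))
E
python3 go.py 30 0 .40 -.10 .38; python3 go.py 0 0 .40 -.05 .35
```

```text
1.1 [ 1.19 -0.13 -0.22  2.16 -0.94  0.89 -0.01] [ 0.334 -0.305  0.436] [ 0.71  0.05 -0.71] [1.1 0.7 0.7]
([0.015, -0.2, 0.096], [0.01, 0.33, -0.01])
1.1 [ 1.19 -0.13 -0.22  2.16 -0.94  0.89 -0.01] [ 0.334 -0.305  0.436] [ 0.71  0.05 -0.71] [1.1 0.7 0.7]
([-0.004, -0.25, 0.119], [0.01, 1.0, -0.01])
```

```bash
python3 go.py 45 0 .43 -.07 .38|tail -1
```

```text
([0.037, -0.228, 0.118], [0.0, -0.0, -0.01])
```

Emit:
drive_tool:
  deltas:
    - {"gripper":255,"offset":[0.01,-0.045,0.02],"angular":[0,0,0]}
    - {"gripper":255,"offset":[0.02,-0.09,0.04],"angular":[0,0,0]}
    - {"gripper":255,"offset":[0.025,-0.135,0.06],"angular":[0,0,0]}
    - {"gripper":255,"offset":[0.03,-0.18,0.08],"angular":[0,0,0]}
    - {"gripper":255,"offset":[0.035,-0.225,0.1],"angular":[0,0,0]}

```text
t: 1.6
eef_pos: [0.4146, -0.0747, 0.3904]
tool_rot: [-0.013, 0.924, 0.027, 0.382]
contact_force: [1.2, -1.3, 0.2]
gripper_width: 0.0
grasp_force: 0.0
```

```bash
python3 go.py 45 0 .43 -.03 .38; python3 go.py 30 0 .43 -.03 .34|tail -1
```

```text
1.6 [ 0.98 -0.32 -0.66  2.36 -1.08  0.49 -0.39] [ 0.415 -0.075  0.39 ] [ 0.7   0.04 -0.71] [ 1.2 -1.3  0.2]
([0.005, -0.044, 0.02], [0.01, 0.0, -0.01])
([-0.023, -0.044, 0.049], [0.01, 0.34, -0.01])
```

```bash
cat > pol.py <<'E'
import sys
from plan import *
# args: beta yaw  then phi_deg,r_mm,d_mm ...  (tip; back= 73 mm)
b,yw=map(float,sys.argv[1:3]); o,p,r=cur()
print(o['t'],o['q'].round(2),o['contact_force'].round(1))
rel=p+r.apply([0,0,.073])-A; c,s=np.cos(YAW),np.sin(YAW); l=[c*rel[0]+s*rel[1],-s*rel[0]+c*rel[1],rel[2]]
print('tip phi,r,d',np.degrees(np.arctan2(-l[1],l[2])).round(1),np.hypot(l[1],l[2]).round(3),-l[0])
T=tool(deg(b),deg(yw))
for a in sys.argv[3:]:
    f,rr,d=map(float,a.split(','))
    print(a,*delta(tip(deg(f),rr/1e3,d/1e3)-T.apply([0,0,.073]),T,p,r))
E
python3 pol.py 45 0 -95,54,110 -95,54,75 -95,54,30
```

```text
1.6 [ 0.98 -0.32 -0.66  2.36 -1.08  0.49 -0.39] [ 1.2 -1.3  0.2]
tip phi,r,d -10.9 0.177 0.10697196613971559
-95,54,110 [-0.128, -0.02, 0.124] [0.01, 0.0, -0.01]
-95,54,75 [-0.104, -0.02, 0.149] [0.01, 0.0, -0.01]
-95,54,30 [-0.072, -0.02, 0.181] [0.01, 0.0, -0.01]
```

Emit:
drive_tool:
  deltas:
    - {"gripper":255,"offset":[-0.03,-0.02,0.03],"angular":[0,0,0]}
    - {"gripper":255,"offset":[-0.06,-0.02,0.06],"angular":[0,0,0]}
    - {"gripper":255,"offset":[-0.09,-0.02,0.09],"angular":[0,0,0]}
    - {"gripper":255,"offset":[-0.115,-0.02,0.12],"angular":[0,0,0]}
    - {"gripper":255,"offset":[-0.12,-0.02,0.13],"angular":[0,0,0]}

```text
t: 2.1
eef_pos: [0.4345, -0.0611, 0.2891]
tool_rot: [-0.017, 0.937, 0.029, 0.349]
contact_force: [0.2, 0.1, -0.2]
gripper_width: 0.001
grasp_force: 0.0
```

```bash
python3 pol.py 45 0 -95,54,75 -95,54,30
python3 - <<'E'
from plan import *
cv2.imwrite('pics/a.png',np.hstack([cv2.resize(optics.read_camera('wrist'),(400,300)),cv2.resize(optics.read_camera('top')[120:360,240:560],(400,300))]))
E
```

```text
2.1 [ 1.02 -0.06 -0.9   2.44 -1.37  0.17 -0.1 ] [ 0.2  0.1 -0.2]
tip phi,r,d -34.0 0.083 0.08992288160521333
-95,54,75 [-0.042, -0.007, 0.066] [-0.01, 0.09, -0.01]
-95,54,30 [-0.008, -0.007, 0.095] [-0.01, 0.09, -0.01]
```

View pics/a.png

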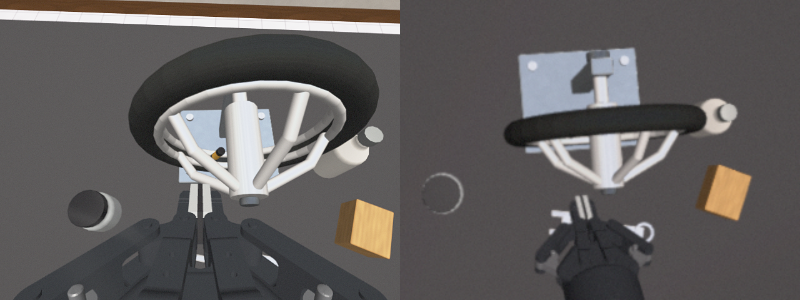

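The wrist view shows shut fingers at about (200,215) in front of the hub, with the valve low at (217,155). The arm is at joint limits (q4, q5, q6). The arm's natural plane is the tool's y-z plane, so I tilted about the wrong tool axis. I'll back out, straighten up, and re-approach with tool y pointing radially.

```bash
cat >> plan.py <<'E'
def tool(beta,yaw=0): # finger closing line in the vertical plane; yaw from axle direction
    c,s=np.cos(YAW+yaw),np.sin(YAW+yaw)
    z=np.array([c*np.cos(beta),s*np.cos(beta),-np.sin(beta)]);x=np.array([-s,c,0]);return R.from_matrix(np.c_[x,np.cross(z,x),z])
E
python3 go.py 90 -46 .40 -.16 .44;python3 go.py 90 -46 .36 -.33 .44|tail -1
```

```text
2.2 [ 1.02 -0.06 -0.9   2.44 -1.37  0.17 -0.1 ] [ 0.434 -0.062  0.29 ] [ 0.65  0.05 -0.76] [-0.4  0.4  0. ]
([0.069, 0.094, -0.141], [0.34, -0.87, -0.94])
([0.031, 0.261, -0.176], [0.34, -0.87, -0.94])
```

Emit:
drive_tool:
  deltas:
    - {"gripper":255,"offset":[0.02,0.0,-0.045],"angular":[0,0,0]}
    - {"gripper":255,"offset":[0.04,0.03,-0.08],"angular":[0.05,-0.17,-0.1]}
    - {"gripper":255,"offset":[0.06,0.06,-0.11],"angular":[0.1,-0.3,-0.2]}
    - {"gripper":255,"offset":[0.065,0.1,-0.14],"angular":[0.15,-0.45,-0.3]}
    - {"gripper":255,"offset":[0.06,0.14,-0.15],"angular":[0.2,-0.55,-0.4]}

```text
t: 2.7
eef_pos: [0.398, -0.1769, 0.4318]
tool_rot: [-0.023, 0.97, 0.182, 0.162]
contact_force: [2.3, 1.3, 0.6]
gripper_width: 0.002
grasp_force: 0.0
```

```bash
python3 go.py 90 -50 .36 -.40 .42
```

```text
2.7 [ 1.21 -0.12 -0.72  1.99 -0.37  1.03 -0.55] [ 0.398 -0.177  0.432] [ 0.31  0.1  -0.95] [2.3 1.3 0.6]
([-0.115, 0.194, -0.024], [0.1, -0.41, -0.5])
```

Emit:
drive_tool:
  deltas:
    - {"gripper":255,"offset":[-0.02,0.04,0],"angular":[0.02,-0.09,-0.1]}
    - {"gripper":255,"offset":[-0.04,0.08,-0.01],"angular":[0.04,-0.18,-0.2]}
    - {"gripper":255,"offset":[-0.06,0.12,-0.01],"angular":[0.06,-0.27,-0.3]}
    - {"gripper":255,"offset":[-0.09,0.16,-0.02],"angular":[0.08,-0.34,-0.4]}
    - {"gripper":255,"offset":[-0.115,0.194,-0.024],"angular":[0.1,-0.41,-0.5]}

```text
t: 3.2
eef_pos: [0.3586, -0.4015, 0.4149]
tool_rot: [-0.002, 0.927, 0.374, 0.001]
contact_force: [0.5, 0.3, 1.2]
gripper_width: 0.001
grasp_force: 0.0
```

```bash
python3 go.py 90 -12 .50 -.10 .42
```

```text
3.2 [ 1.26  0.22 -0.63  1.7   0.13  1.27 -0.2 ] [ 0.359 -0.401  0.415] [ 0.  0. -1.] [0.5 0.3 1.2]
([0.311, -0.119, -0.004], [-0.0, -0.01, -0.84])
```

```bash
cat > fk.py <<'E'
from plan import *
from scipy.optimize import least_squares
import itertools
D=[([1.233,.477,.022,1.555,-.011,1.109,-.083],[.1536,-.6568,.3029],[-.001,.9934,.1146,0]),
([1.28,.19,-.07,1.68,-.4,1.21,-.15],[.2283,-.5255,.4456],[-.021,.98,.037,.197]),
([1.19,-.13,-.22,2.16,-.94,.89,-.01],[.3342,-.3049,.4364],[-.013,.923,.027,.383]),
([.98,-.32,-.66,2.36,-1.08,.49,-.39],[.4146,-.0747,.3904],[-.013,.924,.027,.382]),
([1.02,-.06,-.9,2.44,-1.37,.17,-.1],[.4345,-.0611,.2891],[-.017,.937,.029,.349]),
([1.21,-.12,-.72,1.99,-.37,1.03,-.55],[.398,-.1769,.4318],[-.023,.97,.182,.162]),
([1.26,.22,-.63,1.7,.13,1.27,-.2],[.3586,-.4015,.4149],[-.002,.927,.374,.001])]
def fk(q,P,s):
    d1,L1,a1,L2,a2,L3,a3,b,t=P; Z=lambda a:R.from_euler('z',a);Y=lambda a:R.from_euler('y',a)
    r=Z(b+s[0]*q[0])*Y(q[1])*Z(s[1]*q[2]); p=np.array([0,0,d1])+r.apply([a1,0,L1])
    r=r*Y(q[3])*Z(s[2]*q[4]); p=p+r.apply([a2,0,L2]); r=r*Y(q[5])*Z(s[3]*q[6]+t); return p+r.apply([a3*np.cos(-t) if 0 else 0,0,L3])+0*a3,r
def er(P,s):
    e=[]
    for q,p,w in D:
        a,r=fk(q,P,s);g=R.from_quat([*w[1:],w[0]]);e+=[*(a-p)*5,*(g.inv()*r).as_rotvec()]
    return np.array(e)
if __name__=='__main__':
    best=None
    for s in itertools.product((1,-1),repeat=4):
        for b in(0,-2.5):
          for t in(0,1.57,3.1,-1.57):
            f=least_squares(er,[.3,.4,0,.4,0,.25,0,b,t],args=(s,),max_nfev=40)
            if best is None or f.cost<best[0]: best=(f.cost,s,f.x,f.fun)
    print(best[:2],best[2].round(3).tolist(),best[3].reshape(-1,6).round(3))
E
time python3 fk.py
```

```text
(np.float64(0.014051446284246804), (-1, -1, -1, -1)) [0.227, 0.561, 0.015, 0.44, -0.014, 0.233, 7.186, -0.092, 1.493] [[-0.003  0.018 -0.001 -0.003 -0.     0.014]
 [-0.027  0.009 -0.012 -0.037 -0.002  0.005]
 [-0.025  0.01  -0.022 -0.064 -0.005 -0.009]
 [ 0.011  0.048 -0.015 -0.062 -0.002 -0.018]
 [ 0.012 -0.024  0.    -0.06  -0.005 -0.007]
 [ 0.067  0.024  0.024 -0.037  0.003  0.001]
 [ 0.024  0.016  0.027  0.002  0.001  0.013]]
real	0m21.026s
user	0m21.389s
sys	0m0.050s
```

```bash
cat > sim.py <<'E'
from fk import *
P=[.227,.561,.015,.44,-.014,.233,0,-.092,1.493];S=(-1,-1,-1,-1)
lo=np.array([-2.96,-.34,-1.41,.24,-1.37,.17,-2.96]);hi=np.array([2.96,2.1,1.46,2.44,4.51,1.92,2.96])
def ik(q,p,r,n=15):
    q=np.array(q,float)
    for _ in range(n):
        a,b=fk(q,P,S); e=np.r_[p-a,(r*b.inv()).as_rotvec()]
        J=np.array([np.r_[(fk(q+1e-5*d,P,S)[0]-a),(fk(q+1e-5*d,P,S)[1]*b.inv()).as_rotvec()]/1e-5 for d in np.eye(7)]).T
        fr=np.ones(7,bool)
        for _k in range(3):
            dq=np.zeros(7);Jf=J[:,fr];dq[fr]=Jf.T@np.linalg.solve(Jf@Jf.T+1e-5*np.eye(6),e)
            bad=fr&(((q+dq)>hi)|((q+dq)<lo))
            if not bad.any():break
            fr&=~bad
        q=np.clip(q+dq,lo,hi)
    a,_=fk(q,P,S);return q,np.linalg.norm(p-a)
def path(q,p,r,n=20):
    from scipy.spatial.transform import Slerp
    p0,r0=fk(q,P,S);sl=Slerp([0,1],R.concatenate([r0,r]))
    for k in range(1,n+1):
        q,e=ik(q,p0+(p-p0)*k/n,sl(k/n),3)
    return q,e
E
python3 - <<'E'
from sim import *
q=np.array(D[0][0])
for i in(1,2,3,4,5,6):
    q,e=path(q,np.array(D[i][1]),R.from_quat([*D[i][2][1:],D[i][2][0]]));print(q.round(2),round(e,3))
q0=cur()[0]['q']
for b in(30,45,60):
    for g,al in(('y-up',tool),):
        q,e=path(q0,np.array([.46,-.10,.42]),tool(deg(90),deg(-12)));print(b,q.round(2),round(e,3))
        T=tool(deg(b))
        for f,rr,d in((-35,80,110),(-95,54,75),(-95,54,30),(-45,54,30),(0,54,30),(45,54,30)):
            q,e=path(q,tip(deg(f),rr/1e3,d/1e3)-T.apply([0,0,.073]),T);print('  ',f,d,q.round(2),round(e,3))
E
```

```text
[ 1.28  0.21 -0.07  1.65 -0.4   1.25 -0.16] 0.0
[ 1.17 -0.1  -0.2   2.13 -0.93  0.96 -0.03] 0.0
[ 0.98 -0.3  -0.6   2.35 -1.1   0.57 -0.34] 0.0
[ 0.86 -0.05 -0.71  2.44 -1.36  0.23 -0.09] 0.002
[ 1.11 -0.11 -0.6   2.   -0.37  1.06 -0.52] 0.0
[ 1.18  0.21 -0.52  1.71  0.1   1.25 -0.15] 0.0
30 [ 0.97  0.1  -0.92  1.84  0.09  1.24 -0.1 ] 0.0
   -35 110 [-0.18 -0.33  0.42  2.41 -0.98  0.3   1.23] 0.148
   -95 75 [-0.38 -0.3   0.6   2.43 -1.24  0.23  1.51] 0.203
   -95 30 [-0.55 -0.31  0.72  2.43 -1.29  0.17  1.56] 0.205
   -45 30 [-0.53 -0.31  0.7   2.43 -1.29  0.17  1.55] 0.166
   0 30 [-0.57 -0.31  0.77  2.42 -1.29  0.17  1.58] 0.147
   45 30 [-0.66 -0.31  0.89  2.41 -1.29  0.17  1.62] 0.155
45 [ 0.97  0.1  -0.92  1.84  0.09  1.24 -0.1 ] 0.0
   -35 110 [ 0.16 -0.17  0.03  2.43 -1.04  0.28  1.2 ] 0.056
   -95 75 [-0.1  -0.06  0.24  2.44 -1.35  0.2   1.5 ] 0.091
   -95 30 [ 0.18 -0.05 -0.06  2.43 -1.35  0.2   1.47] 0.103
   -45 30 [-0.92 -0.01  1.02  2.36 -1.35  0.18  1.46] 0.057
   0 30 [-1.29 -0.07  1.44  2.37 -1.35  0.17  1.54] 0.048
   45 30 [-1.23 -0.11  1.44  2.38 -1.35  0.17  1.61] 0.07
60 [ 0.97  0.1  -0.92  1.84  0.09  1.24 -0.1 ] 0.0
   -35 110 [ 0.94 -0.07 -0.79  2.37 -0.57  0.36  0.71] 0.0
   -95 75 [-0.2   0.14  0.26  2.4  -0.98  0.17  1.08] 0.0
   -95 30 [-0.23  0.21  0.29  2.31 -0.93  0.2   1.  ] 0.0
   -45 30 [-0.35  0.14  0.46  2.26 -0.67  0.3   0.77] 0.0
   0 30 [-0.28  0.14  0.48  2.22 -0.68  0.38  0.85] 0.0
   45 30 [-0.16  0.19  0.45  2.2  -0.82  0.4   1.06] 0.0
```

```bash
cat > cfg.py <<'E'
from sim import *
mid=(lo+hi)/2;w=(hi-lo)/2
def pose(f,rr,d,b,roll,yaw=0):
    T=tool(deg(b),deg(yaw))*R.from_euler('z',roll,degrees=True);return tip(deg(f),rr/1e3,d/1e3)-T.apply([0,0,.073]),T
if __name__=='__main__':
    rng=np.random.default_rng(0)
    for b in(0,15,30):
      best=None
      for roll in(0,90,180,-90):
        p,r=pose(-60,54,30,b,roll)
        for _ in range(6):
            g=rng.uniform(lo,hi);g[4]=3.1+rng.normal()*.3;g[0]=rng.normal()*.4
            def F(q):
                a,c=fk(q,P,S);m=(q-mid)/w
                return np.r_[(a-p)*100,(r*c.inv()).as_rotvec()*30,.05*m,.02*q[2],2*np.maximum(abs(m)-.93,0)]
            s=least_squares(F,np.clip(g,lo+.01,hi-.01),bounds=(lo,hi),max_nfev=80)
            if best is None or s.cost<best[0]:best=(s.cost,roll,s.x,np.linalg.norm(s.fun[:3])/100)
      print(b,best[0].round(4),best[1],best[2].round(2),best[3].round(4))
      q=best[2]
      for f in(-160,-120,-90,-45,0,45): 
        qq,e=path(q,*pose(f,54,30,b,best[1]),n=8);print('   ',f,qq.round(2),e.round(3))
E
time python3 cfg.py
```

```text
0 53.2191 -90 [ 1.25  1.62 -1.41  2.44  3.4   0.91 -0.19] 0.0936
    -160 [ 1.27  1.62 -1.41  2.44  3.34  1.01 -0.16] 0.108
    -120 [ 1.21  1.62 -1.41  2.44  3.34  1.06 -0.17] 0.111
    -90 [ 1.25  1.62 -1.41  2.44  3.35  1.02 -0.17] 0.113
    -45 [ 1.17  1.51 -1.41  2.44  3.3   1.11 -0.24] 0.107
    0 [ 1.29  1.41 -1.41  2.44  3.31  0.99 -0.35] 0.091
    45 [ 1.4   1.49 -1.41  2.44  3.35  0.88 -0.29] 0.069
15 39.6256 180 [ 1.13  0.74 -1.19  2.44  3.14  0.71  0.63] 0.0778
    -160 [ 1.08  1.01 -1.09  2.44  3.24  0.98  0.8 ] 0.095
    -120 [ 0.41  0.53 -0.23  2.44  3.52  1.07 -0.03] 0.109
    -90 [ 1.01  0.96 -1.21  2.44  3.03  1.02  0.87] 0.104
    -45 [ 1.23  0.9  -1.38  2.44  2.94  0.81  0.92] 0.089
    0 [ 0.93  0.46 -0.81  2.44  3.43  0.81  0.15] 0.072
    45 [ 1.02  0.54 -0.87  2.44  3.46  0.8   0.21] 0.065
30 8.853 180 [ 1.01  0.37 -1.01  2.44  3.14  0.44  0.28] 0.0347
    -160 [ 0.88  0.65 -0.81  2.44  3.2   0.73  0.44] 0.059
    -120 [ 0.7   0.51 -0.69  2.44  3.21  0.69  0.26] 0.065
    -90 [ 1.11  0.55 -1.21  2.44  2.83  0.56  0.69] 0.06
    -45 [ 0.86  0.3  -0.8   2.44  3.34  0.51  0.05] 0.042
    0 [ 1.09  0.3  -0.94  2.44  3.48  0.48 -0.01] 0.023
    45 [ 1.22  0.42 -1.02  2.44  3.46  0.48  0.15] 0.012
real	0m3.814s
user	0m4.169s
sys	0m0.097s
```

```bash
cat > scan.py <<'E'
from cfg import *
q0=np.array(cur()[0]['q'])
for yaw in(-20,0,20,40):
  for b in(45,50,55,60):
    for roll in(0,45):
      q,e=path(q0,np.array([.46,-.12,.42]),tool(deg(75),deg(-10+yaw/2))*R.from_euler('z',roll/2,degrees=True),8)
      E=[e];M=[]
      for a in((-20,120,110),(-20,54,75),(-20,54,30),(40,54,30),(40,54,85),(-48,54,85),(-48,54,30)):
        q,e=path(q,*pose(*a,b,roll,yaw),n=5);E.append(e);M.append(np.min(np.minimum(q-lo,hi-q)))
      print(yaw,b,roll,np.round(np.array(E)*1e3),np.round(M,2).min(),q.round(2))
E
time python3 scan.py
```

```text
-20 45 0 [ 0. 23. 72. 60. 74. 63. 69. 73.] 0.0 [ 1.48 -0.34 -1.33  2.38 -1.35  0.23  1.02]
-20 45 45 [ 0. 71. 75. 63. 76. 63. 69. 71.] 0.0 [ 1.48 -0.34 -1.35  2.38 -1.32  0.21  0.19]
-20 50 0 [ 0.  0. 28. 58. 69. 33. 35. 68.] 0.0 [ 1.47 -0.28 -1.35  2.44 -1.36  0.18  1.05]
-20 50 45 [ 0.  0. 28. 58. 69. 33. 35. 68.] 0.0 [ 1.47 -0.28 -1.35  2.44 -1.36  0.18  0.27]
-20 55 0 [0. 0. 0. 0. 0. 0. 0. 0.] 0.0 [ 0.91  0.24 -1.07  2.31  1.31  0.38 -1.53]
-20 55 45 [0. 0. 1. 0. 0. 0. 0. 0.] 0.01 [ 0.91  0.24 -1.07  2.31  1.31  0.38 -2.32]
-20 60 0 [0. 0. 0. 0. 0. 0. 0. 0.] 0.07 [ 0.87  0.24 -1.02  2.26  0.99  0.41 -1.21]
-20 60 45 [0. 0. 0. 0. 0. 0. 0. 0.] 0.07 [ 0.85  0.23 -1.    2.26  0.97  0.4  -1.98]
0 45 0 [ 0. 28. 59. 54. 79. 69. 57. 67.] 0.01 [-0.64 -0.03  0.78  2.38 -1.33  0.18  1.48]
0 45 45 [ 0. 30. 59. 50. 65. 43. 57. 62.] 0.0 [-1.32 -0.    1.46  2.35 -1.33  0.21  0.69]
0 50 0 [ 0.  0.  5.  3.  0.  0. 20. 16.] 0.0 [-0.03  0.1   0.12  2.34 -1.37  0.17  1.48]
0 50 45 [ 0.  0.  9.  3.  0.  0. 20. 16.] 0.0 [-0.03  0.1   0.13  2.34 -1.37  0.17  0.69]
0 55 0 [0. 0. 0. 0. 0. 0. 0. 0.] 0.0 [
[... 966 characters left out ...]
[0. 0. 0. 0. 0. 0. 0. 0.] 0.13 [ 1.01  0.35 -0.77  2.22 -1.01  0.56  1.94]
40 45 45 [0. 0. 0. 0. 0. 0. 0. 0.] 0.13 [ 1.01  0.35 -0.77  2.22 -1.01  0.56  1.15]
40 50 0 [0. 0. 0. 0. 0. 0. 0. 0.] 0.16 [ 0.98  0.33 -0.78  2.19 -0.83  0.54  1.73]
40 50 45 [0. 0. 0. 0. 0. 0. 0. 0.] 0.16 [ 0.99  0.33 -0.78  2.19 -0.83  0.54  0.95]
40 55 0 [0. 0. 0. 0. 0. 0. 0. 0.] 0.18 [ 0.96  0.31 -0.79  2.16 -0.63  0.54  1.52]
40 55 45 [0. 0. 0. 0. 0. 0. 0. 0.] 0.18 [ 0.95  0.31 -0.79  2.16 -0.63  0.54  0.73]
40 60 0 [0. 0. 0. 0. 0. 0. 0. 0.] 0.21 [ 0.93  0.31 -0.8   2.13 -0.43  0.56  1.3 ]
40 60 45 [0. 0. 0. 0. 0. 0. 0. 0.] 0.21 [ 0.92  0.31 -0.8   2.13 -0.44  0.56  0.52]
real	0m7.630s
user	0m8.023s
sys	0m0.068s
```

```bash
cat > run.py <<'E'
import sys
from cfg import *
# args: beta yaw roll then phi,r,d ... or x/y/z TCP ; simulates in sequence, prints delta from previous target
b,yw,ro=map(float,sys.argv[1:4]); o,p,r=cur(); q=np.array(o['q'])
t=p+r.apply([0,0,.073])-A;c,s=np.cos(YAW),np.sin(YAW);y=-s*t[0]+c*t[1]
print(round(o['t'],1),q.round(2),o['contact_force'].round(1),'tip',np.degrees(np.arctan2(-y,t[2])).round(1),np.hypot(y,t[2]).round(3),(-c*t[0]-s*t[1]).round(3))
for a in sys.argv[4:]:
    v=[float(x) for x in a.replace('/',',').split(',')]
    T=pose(0,0,0,b,ro,yw)[1]
    pp=np.array(v) if '/' in a else pose(*v,b,ro,yw)[0]
    q,e=path(q,pp,T,6); print(a,*delta(pp,T,p,r),'| q',q.round(2),round(e*1e3))
E
python3 run.py 75 0 45 .46/-.12/.42; python3 run.py 55 20 90 .46/-.12/.42 -20,120,110 -20,54,75 -20,54,30 40,54,30
```

```text
3.2 [ 1.26  0.22 -0.63  1.7   0.13  1.27 -0.2 ] [0.5 0.3 1.2] tip 58.5 0.338 0.236
.46/-.12/.42 [0.268, -0.132, -0.004] [-0.23, 0.24, -0.11] | q [ 1.07 -0.03 -0.84  1.96 -0.15  0.97 -0.41] 0
3.2 [ 1.26  0.22 -0.63  1.7   0.13  1.27 -0.2 ] [0.5 0.3 1.2] tip 58.5 0.338 0.236
.46/-.12/.42 [0.268, -0.132, -0.004] [-0.14, 0.77, 0.43] | q [ 1.2  -0.1  -0.77  2.08 -0.74  0.88 -0.31] 0
-20,120,110 [0.269, -0.185, 0.079] [-0.14, 0.77, 0.43] | q [ 1.15 -0.1  -0.79  2.29 -0.89  0.69 -0.15] 0
-20,54,75 [0.281, -0.145, 0.141] [-0.14, 0.77, 0.43] | q [ 1.09  0.13 -0.85  2.3  -0.84  0.43 -0.15] 0
-20,54,30 [0.316, -0.116, 0.141] [-0.14, 0.77, 0.43] | q [ 0.97  0.21 -0.8   2.23 -0.7   0.38 -0.32] 0
40,54,30 [0.282, -0.075, 0.15] [-0.14, 0.77, 0.43] | q [ 1.03  0.27 -0.77  2.19 -0.67  0.41 -0.25] 0
```

Emit:
drive_tool:
  deltas:
    - {"gripper":255,"offset":[0.04,-0.02,0],"angular":[-0.02,0.12,0.06]}
    - {"gripper":255,"offset":[0.08,-0.04,0],"angular":[-0.05,0.26,0.14]}
    - {"gripper":255,"offset":[0.12,-0.06,0],"angular":[-0.07,0.4,0.22]}
    - {"gripper":255,"offset":[0.16,-0.08,0],"angular":[-0.1,0.54,0.3]}
    - {"gripper":255,"offset":[0.2,-0.1,0],"angular":[-0.12,0.66,0.37]}

```text
t: 3.7
eef_pos: [0.4346, -0.1871, 0.4164]
tool_rot: [-0.055, 0.939, 0.221, 0.258]
contact_force: [1.0, 0.4, 0.3]
gripper_width: 0.001
grasp_force: 0.0
```

```bash
python3 run.py 55 20 90 -20,125,110 -20,54,75 -20,54,30 40,54,30
```

```text
3.7 [ 1.29 -0.03 -0.76  2.02 -0.59  0.92 -0.26] [1.  0.4 0.3] tip 19.4 0.2 0.112
-20,125,110 [-0.004, -0.102, 0.082] [-0.02, 0.1, 0.05] | q [ 1.19 -0.12 -0.83  2.29 -0.9   0.71 -0.15] 0
-20,54,75 [-0.018, -0.067, 0.152] [-0.02, 0.1, 0.05] | q [ 1.13  0.14 -0.89  2.3  -0.83  0.42 -0.16] 0
-20,54,30 [0.017, -0.05, 0.173] [-0.02, 0.1, 0.05] | q [ 0.99  0.21 -0.83  2.23 -0.68  0.37 -0.34] 0
40,54,30 [-0.005, -0.001, 0.172] [-0.02, 0.1, 0.05] | q [ 1.05  0.28 -0.8   2.19 -0.65  0.4  -0.27] 0
```

Emit:
drive_tool:
  deltas:
    - {"gripper":255,"offset":[0,-0.03,0.025],"angular":[-0.01,0.05,0.02]}
    - {"gripper":255,"offset":[0,-0.065,0.05],"angular":[-0.02,0.1,0.05]}
    - {"gripper":255,"offset":[-0.004,-0.102,0.082],"angular":[-0.02,0.1,0.05]}
    - {"gripper":255,"offset":[-0.011,-0.085,0.12],"angular":[-0.02,0.1,0.05]}
    - {"gripper":255,"offset":[-0.018,-0.067,0.152],"angular":[-0.02,0.1,0.05]}

```text
t: 4.2
eef_pos: [0.4599, -0.1013, 0.2753]
tool_rot: [-0.059, 0.933, 0.202, 0.294]
contact_force: [-0.4, -1.8, 1.1]
gripper_width: -0.0
grasp_force: 0.0
```

```bash
python3 run.py 55 20 90 -20,54,75 -20,54,50 -20,54,30 40,54,30
python3 - <<'E'
from plan import *
a=optics.read_camera('wrist');b=optics.read_camera('scene')
cv2.imwrite('pics/b.png',np.hstack([cv2.resize(a,(400,400)),cv2.resize(b[150:310,180:340],(400,400))]))
E
```

```text
4.2 [ 1.16  0.15 -0.91  2.27 -0.74  0.38 -0.23] [-0.4 -1.8  1.1] tip -19.7 0.053 0.076
-20,54,75 [0.001, 0.0, 0.0] [0.0, 0.0, 0.01] | q [ 1.18  0.15 -0.95  2.31 -0.8   0.41 -0.19] 0
-20,54,50 [0.02, 0.009, 0.014] [0.0, 0.0, 0.01] | q [ 1.09  0.19 -0.91  2.26 -0.72  0.38 -0.29] 0
-20,54,30 [0.035, 0.016, 0.024] [0.0, 0.0, 0.01] | q [ 1.02  0.22 -0.87  2.23 -0.65  0.36 -0.36] 0
40,54,30 [0.014, 0.066, 0.022] [0.0, 0.0, 0.01] | q [ 1.08  0.28 -0.83  2.19 -0.62  0.39 -0.3 ] 0
```

View pics/b.png

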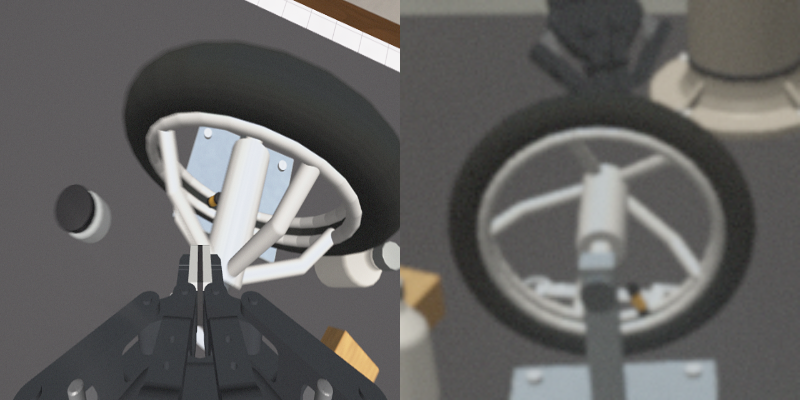

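The fingertips sit at (200,255) in the wrist view, in the gap between the upper-left spoke and the upper-right spoke, just in front of the hub. Next I'll insert them and push.

Emit:
drive_tool:
  deltas:
    - {"gripper":255,"offset":[0.01,0.005,0.007],"angular":[0,0,0]}
    - {"gripper":255,"offset":[0.02,0.009,0.014],"angular":[0,0,0]}
    - {"gripper":255,"offset":[0.028,0.013,0.019],"angular":[0,0,0]}
    - {"gripper":255,"offset":[0.035,0.016,0.024],"angular":[0,0,0]}
    - {"gripper":255,"offset":[0.035,0.016,0.024],"angular":[0,0,0]}

```text
t: 4.8
eef_pos: [0.506, -0.0991, 0.277]
tool_rot: [-0.061, 0.932, 0.201, 0.294]
contact_force: [-0.3, 0.1, 0.3]
gripper_width: 0.001
grasp_force: 0.0
```

```bash
python3 run.py 55 20 90 -10,54,30 0,54,30 10,54,30 20,54,30 30,54,30 40,54,30
```

```text
4.8 [ 1.    0.22 -0.82  2.2  -0.59  0.35 -0.4 ] [-0.3  0.1  0.3] tip -18.4 0.055 0.03
-10,54,30 [-0.002, 0.007, -0.003] [0.0, 0.0, 0.01] | q [ 1.04  0.22 -0.87  2.22 -0.65  0.38 -0.36] 0
0,54,30 [-0.004, 0.016, -0.005] [0.0, 0.0, 0.01] | q [ 1.05  0.23 -0.86  2.21 -0.64  0.39 -0.35] 0
10,54,30 [-0.007, 0.025, -0.006] [0.0, 0.0, 0.01] | q [ 1.06  0.24 -0.85  2.2  -0.63  0.4  -0.34] 0
20,54,30 [-0.011, 0.033, -0.006] [0.0, 0.0, 0.01] | q [ 1.07  0.25 -0.85  2.19 -0.63  0.4  -0.32] 0
30,54,30 [-0.016, 0.041, -0.004] [0.0, 0.0, 0.01] | q [ 1.08  0.27 -0.84  2.19 -0.62  0.4  -0.31] 0
40,54,30 [-0.022, 0.049, -0.002] [0.0, 0.0, 0.01] | q [ 1.08  0.28 -0.84  2.19 -0.61  0.39 -0.3 ] 0
```

Emit:
drive_tool:
  deltas:
    - {"gripper":255,"offset":[-0.002,0.007,-0.003],"angular":[0,0,0]}
    - {"gripper":255,"offset":[-0.004,0.016,-0.005],"angular":[0,0,0]}
    - {"gripper":255,"offset":[-0.007,0.025,-0.006],"angular":[0,0,0]}
    - {"gripper":255,"offset":[-0.011,0.033,-0.006],"angular":[0,0,0]}
    - {"gripper":255,"offset":[-0.016,0.041,-0.004],"angular":[0,0,0]}

```text
t: 5.3
eef_pos: [0.5072, -0.1417, 0.2697]
tool_rot: [-0.063, 0.933, 0.202, 0.293]
contact_force: [2.9, 7.8, -1.0]
gripper_width: 0.001
grasp_force: 3.6
```

Emit:
drive_tool:
  deltas:
    - {"gripper":255,"offset":[-0.003,0.004,0.001],"angular":[0,0,0]}
    - {"gripper":255,"offset":[-0.006,0.008,0.002],"angular":[0,0,0]}
    - {"gripper":255,"offset":[-0.006,0.008,0.002],"angular":[0,0,0]}

```text
t: 5.6
eef_pos: [0.5074, -0.1508, 0.2645]
tool_rot: [-0.063, 0.933, 0.201, 0.293]
contact_force: [2.4, 5.3, -0.9]
gripper_width: 0.001
grasp_force: 2.5
```

```bash
python3 run.py 55 20 90 40,54,30 40,54,90 -48,54,90 -48,54,60 -48,54,30
python3 - <<'E'
from plan import *
a=optics.read_camera('wrist');b=optics.read_camera('scene')
cv2.imwrite('pics/c.png',np.hstack([cv2.resize(a,(400,400)),cv2.resize(b[150:310,180:340],(400,400))]))
E
```

```text
5.6 [ 1.08  0.28 -0.8   2.16 -0.57  0.39 -0.31] [ 2.4  5.3 -0.9] tip 40.6 0.052 0.032
40,54,30 [0.002, 0.001, -0.001] [-0.01, 0.0, 0.01] | q [ 1.08  0.29 -0.84  2.19 -0.61  0.39 -0.3 ] 0
40,54,90 [-0.044, -0.02, -0.033] [-0.01, 0.0, 0.01] | q [ 1.29  0.21 -0.95  2.29 -0.75  0.44 -0.11] 0
-48,54,90 [-0.026, -0.09, -0.013] [-0.01, 0.0, 0.01] | q [ 1.23  0.15 -1.04  2.37 -0.88  0.35 -0.14] 0
-48,54,60 [-0.003, -0.08, 0.003] [-0.01, 0.0, 0.01] | q [ 1.11  0.2  -0.97  2.32 -0.76  0.31 -0.27] 0
-48,54,30 [0.021, -0.069, 0.019] [-0.01, 0.0, 0.01] | q [ 0.98  0.24 -0.89  2.26 -0.67  0.29 -0.38] 0
```

View pics/c.png

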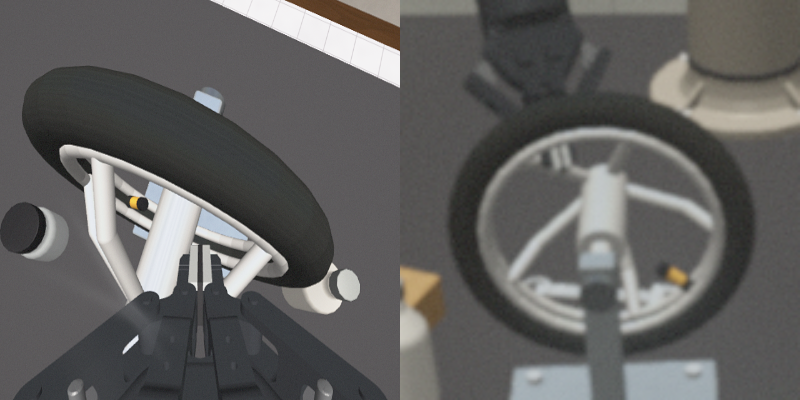

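The wheel turned: the valve is now at (672,275), lower right in the back view, and the next spoke sits just left of top. I'll retract, swing back and re-enter behind it.

Emit:
drive_tool:
  deltas:
    - {"gripper":255,"offset":[-0.022,-0.012,-0.016],"angular":[0,0,0]}
    - {"gripper":255,"offset":[-0.044,-0.024,-0.033],"angular":[0,0,0]}
    - {"gripper":255,"offset":[-0.036,-0.055,-0.023],"angular":[0,0,0]}
    - {"gripper":255,"offset":[-0.026,-0.09,-0.013],"angular":[0,0,0]}
    - {"gripper":255,"offset":[-0.026,-0.09,-0.013],"angular":[0,0,0]}

```text
t: 6.2
eef_pos: [0.4432, -0.0788, 0.2599]
tool_rot: [-0.062, 0.933, 0.202, 0.292]
contact_force: [0.3, 0.6, -0.4]
gripper_width: -0.002
grasp_force: 0.0
```

```bash
cat > th.py <<'E'
import sys
from plan import *
# valve direction from brass/yellow pixels in the scene view, midplane intersection
m=optics.camera_model('scene'); im=cv2.GaussianBlur(optics.read_camera('scene'),(3,3),0); h=cv2.cvtColor(im,cv2.COLOR_BGR2HSV)
k=cv2.inRange(h,(10,110,90),(30,255,255)); lo_=proj(m,loc(ring(.1,0),A,YAW))
g=np.zeros_like(k); cv2.fillPoly(g,[np.int32(lo_)],255); v,u=np.nonzero(k&g)
n=loc([[1,0,0]],A*0,YAW)[0];e=loc([[0,1,0]],A*0,YAW)[0]
w=plane(m,np.c_[u,v],n,n@A)-A; w=w.mean(0); print('n',len(u),'px',u.mean(),v.mean(),'theta deg',np.degrees(np.arctan2(-w@e,w[2])),'r',np.hypot(w@e,w[2]))
E
python3 th.py; python3 run.py 55 20 90 -48,54,60 -48,54,30
```

```text
n 32 px 290.09375 259.9375 theta deg -129.06444050560023 r 0.07348714749886744
6.2 [ 1.21  0.15 -1.    2.33 -0.79  0.33 -0.2 ] [-0.2 -0.9  0.8] tip -48.3 0.053 0.09
-48,54,60 [0.024, 0.01, 0.016] [-0.0, 0.0, 0.01] | q [ 1.12  0.2  -0.98  2.32 -0.75  0.31 -0.28] 0
-48,54,30 [0.047, 0.021, 0.032] [-0.0, 0.0, 0.01] | q [ 0.99  0.24 -0.89  2.26 -0.66  0.29 -0.39] 0
```

```bash
python3 run.py 55 20 90 -56,54,90 -56,54,60 -56,54,30 -40,54,30 -30,54,30 -20,54,30 -10,54,30 0,54,30 10,54,30 20,54,30 30,54,30 40,54,30| sed 's/|.*\] / /'
```

```text
6.2 [ 1.21  0.15 -1.    2.33 -0.79  0.33 -0.2 ] [-0.2 -0.9  0.8] tip -48.3 0.053 0.09
-56,54,90 [-0.001, -0.005, 0.005] [-0.0, 0.0, 0.01]  0
-56,54,60 [0.022, 0.006, 0.022] [-0.0, 0.0, 0.01]  0
-56,54,30 [0.045, 0.016, 0.038] [-0.0, 0.0, 0.01]  0
-40,54,30 [0.048, 0.026, 0.027] [-0.0, 0.0, 0.01]  0
-30,54,30 [0.049, 0.033, 0.021] [-0.0, 0.0, 0.01]  0
-20,54,30 [0.049, 0.041, 0.016] [-0.0, 0.0, 0.01]  0
-10,54,30 [0.048, 0.05, 0.012] [-0.0, 0.0, 0.01]  0
0,54,30 [0.045, 0.058, 0.009] [-0.0, 0.0, 0.01]  0
10,54,30 [0.042, 0.067, 0.008] [-0.0, 0.0, 0.01]  0
20,54,30 [0.038, 0.076, 0.008] [-0.0, 0.0, 0.01]  0
30,54,30 [0.033, 0.084, 0.01] [-0.0, 0.0, 0.01]  0
40,54,30 [0.028, 0.091, 0.013] [-0.0, 0.0, 0.01]  0
```

Emit:
drive_tool:
  deltas:
    - {"gripper":255,"offset":[0,-0.005,0.005],"angular":[0,0,0]}
    - {"gripper":255,"offset":[0.011,0.0,0.014],"angular":[0,0,0]}
    - {"gripper":255,"offset":[0.022,0.006,0.022],"angular":[0,0,0]}
    - {"gripper":255,"offset":[0.034,0.011,0.03],"angular":[0,0,0]}
    - {"gripper":255,"offset":[0.045,0.016,0.038],"angular":[0,0,0]}

```text
t: 6.75
eef_pos: [0.496, -0.0672, 0.2497]
tool_rot: [-0.07, 0.934, 0.204, 0.283]
contact_force: [-121.8, 22.9, 89.4]
gripper_width: -0.002
grasp_force: 62.7
```

Emit:
drive_tool:
  deltas:
    - {"gripper":255,"offset":[0.003,0.01,-0.011],"angular":[0,0,0]}
    - {"gripper":255,"offset":[0.004,0.017,-0.017],"angular":[0,0,0]}
    - {"gripper":255,"offset":[0.004,0.025,-0.022],"angular":[0,0,0]}
    - {"gripper":255,"offset":[0.003,0.034,-0.026],"angular":[0,0,0]}
    - {"gripper":255,"offset":[0,0.042,-0.029],"angular":[0,0,0]}

```text
t: 7.25
eef_pos: [0.506, -0.1163, 0.2778]
tool_rot: [-0.064, 0.933, 0.201, 0.292]
contact_force: [1.0, 7.3, -1.9]
gripper_width: -0.0
grasp_force: 2.8
```

Emit:
drive_tool:
  deltas:
    - {"gripper":255,"offset":[-0.003,0.009,-0.001],"angular":[0,0,0]}
    - {"gripper":255,"offset":[-0.007,0.018,-0.001],"angular":[0,0,0]}
    - {"gripper":255,"offset":[-0.012,0.026,0.001],"angular":[0,0,0]}
    - {"gripper":255,"offset":[-0.017,0.033,0.004],"angular":[0,0,0]}
    - {"gripper":255,"offset":[-0.017,0.033,0.004],"angular":[0,0,0]}

```text
t: 7.75
eef_pos: [0.5094, -0.1521, 0.2646]
tool_rot: [-0.063, 0.933, 0.2, 0.293]
contact_force: [0.2, 3.3, -0.9]
gripper_width: -0.004
grasp_force: 1.3
```

```bash
python3 th.py; python3 run.py 55 20 90 40,54,90 -56,54,90 | sed 's/|.*\] / /'
```

```text
n 41 px 290.0 223.70731707317074 theta deg -55.234437310793126 r 0.07352957114079953
7.8 [ 1.06  0.28 -0.79  2.15 -0.57  0.39 -0.31] [ 0.4  3.6 -0.6] tip 41.6 0.054 0.03
40,54,90 [-0.046, -0.022, -0.033] [-0.0, 0.0, 0.01]  0
-56,54,90 [-0.029, -0.096, -0.008] [-0.0, 0.0, 0.01]  0
```

θ is now about -55°, but the entry at -56° jammed: the wrist force read about 150 N, above the stated 120 N limit. I can't undo that. For the next entry I'll go higher, closer behind the spoke, in small steps with force checks.

Emit:
drive_tool:
  deltas:
    - {"gripper":255,"offset":[-0.022,-0.013,-0.016],"angular":[0,0,0]}
    - {"gripper":255,"offset":[-0.046,-0.025,-0.033],"angular":[0,0,0]}
    - {"gripper":255,"offset":[-0.038,-0.055,-0.025],"angular":[0,0,0]}
    - {"gripper":255,"offset":[-0.028,-0.083,-0.022],"angular":[0,0,0]}
    - {"gripper":255,"offset":[-0.028,-0.083,-0.022],"angular":[0,0,0]}

```text
t: 8.3
eef_pos: [0.4427, -0.0891, 0.268]
tool_rot: [-0.061, 0.933, 0.202, 0.293]
contact_force: [0.9, -1.1, 0.2]
gripper_width: 0.003
grasp_force: 0.0
```

```bash
python3 th.py; python3 run.py 55 20 90 -42,58,60 -42,58,50 -42,58,40 -42,58,32 | sed 's/|.*\] / /'
python3 - <<'E'
from plan import *
a=optics.read_camera('wrist')
cv2.imwrite('pics/d.png',a)
E
```

```text
n 39 px 289.8205128205128 223.66666666666666 theta deg -55.00519883091139 r 0.0732976965510234
8.3 [ 1.22  0.13 -0.98  2.32 -0.8   0.37 -0.18] [-1.  -0.6  1.4] tip -34.6 0.053 0.092
-42,58,60 [0.027, 0.003, 0.019] [0.0, 0.0, 0.01]  0
-42,58,50 [0.034, 0.006, 0.024] [0.0, 0.0, 0.01]  0
-42,58,40 [0.042, 0.01, 0.03] [0.0, 0.0, 0.01]  0
-42,58,32 [0.048, 0.012, 0.034] [0.0, 0.0, 0.01]  0
```

View pics/d.png

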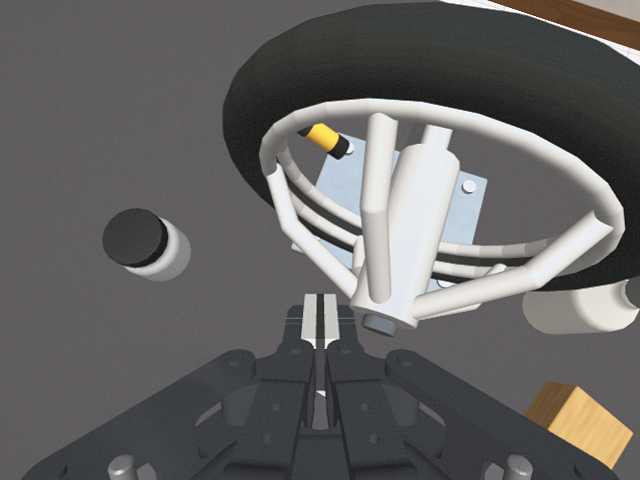

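The gap between the left spoke, with its bend at (285,230), and the top spoke at (375,210) is ahead of the tips at (320,300). The valve at (325,138) lies deeper in that gap. I'll insert gently with depth limited to 34 mm in front.

Emit:
drive_tool:
  deltas:
    - {"gripper":255,"offset":[0.014,0.002,0.01],"angular":[0,0,0]}
    - {"gripper":255,"offset":[0.027,0.003,0.019],"angular":[0,0,0]}
    - {"gripper":255,"offset":[0.031,0.005,0.022],"angular":[0,0,0]}
    - {"gripper":255,"offset":[0.034,0.006,0.024],"angular":[0,0,0]}

```text
t: 8.8
eef_pos: [0.4829, -0.079, 0.2665]
tool_rot: [-0.063, 0.933, 0.201, 0.292]
contact_force: [-8.1, 3.7, 2.0]
gripper_width: 0.001
grasp_force: 3.4
```

Emit:
drive_tool:
  deltas:
    - {"gripper":255,"offset":[0.004,0.002,0.003],"angular":[0,0,0]}
    - {"gripper":255,"offset":[0.004,0.002,0.003],"angular":[0,0,0]}

```text
t: 9.0
eef_pos: [0.4868, -0.0775, 0.2654]
tool_rot: [-0.064, 0.933, 0.202, 0.291]
contact_force: [-5.8, 4.8, -1.0]
gripper_width: -0.001
grasp_force: 3.8
```

Emit:
drive_tool:
  deltas:
    - {"gripper":255,"offset":[0.003,-0.002,0.002],"angular":[0,0,0]}
    - {"gripper":255,"offset":[0.006,-0.003,0.004],"angular":[0,0,0]}
    - {"gripper":255,"offset":[0.006,-0.003,0.004],"angular":[0,0,0]}

```text
t: 9.3
eef_pos: [0.493, -0.0729, 0.2662]
tool_rot: [-0.063, 0.933, 0.201, 0.292]
contact_force: [-3.5, 4.0, -3.6]
gripper_width: 0.0
grasp_force: 2.4
```

```bash
python3 th.py; python3 run.py 55 20 90 -42,58,32 -30,56,32 -20,55,32 -10,54,32 0,54,32 10,54,32 15,54,32 20,54,32 25,54,32| sed 's/|.*\] / /'
```

```text
n 41 px 289.5853658536585 223.26829268292684 theta deg -54.20435984145051 r 0.07349119041644832
9.3 [ 1.    0.21 -0.87  2.24 -0.61  0.31 -0.42] [-3.   3.2 -3.6] tip -47.1 0.061 0.041
-42,58,32 [0.006, 0.008, 0.002] [-0.01, 0.01, 0.01]  0
-30,56,32 [0.006, 0.018, -0.004] [-0.01, 0.01, 0.01]  0
-20,55,32 [0.005, 0.027, -0.009] [-0.01, 0.01, 0.01]  0
-10,54,32 [0.003, 0.036, -0.012] [-0.01, 0.01, 0.01]  0
0,54,32 [0.001, 0.045, -0.014] [-0.01, 0.01, 0.01]  0
10,54,32 [-0.002, 0.053, -0.016] [-0.01, 0.01, 0.01]  0
15,54,32 [-0.004, 0.058, -0.016] [-0.01, 0.01, 0.01]  0
20,54,32 [-0.006, 0.062, -0.015] [-0.01, 0.01, 0.01]  0
25,54,32 [-0.008, 0.066, -0.015] [-0.01, 0.01, 0.01]  0
```

Emit:
drive_tool:
  deltas:
    - {"gripper":255,"offset":[0.003,0.009,-0.003],"angular":[0,0,0]}
    - {"gripper":255,"offset":[0.004,0.017,-0.005],"angular":[0,0,0]}
    - {"gripper":255,"offset":[0.005,0.027,-0.009],"angular":[0,0,0]}
    - {"gripper":255,"offset":[0.003,0.036,-0.012],"angular":[0,0,0]}
    - {"gripper":255,"offset":[0.001,0.045,-0.014],"angular":[0,0,0]}

```text
t: 9.85
eef_pos: [0.5056, -0.1169, 0.2792]
tool_rot: [-0.063, 0.933, 0.201, 0.293]
contact_force: [-0.7, 6.6, -3.4]
gripper_width: -0.002
grasp_force: 2.7
```

Emit:
drive_tool:
  deltas:
    - {"gripper":255,"offset":[-0.003,0.008,-0.002],"angular":[0,0,0]}
    - {"gripper":255,"offset":[-0.005,0.013,-0.002],"angular":[0,0,0]}
    - {"gripper":255,"offset":[-0.005,0.013,-0.002],"angular":[0,0,0]}

```text
t: 10.15
eef_pos: [0.5071, -0.1322, 0.2785]
tool_rot: [-0.062, 0.933, 0.2, 0.294]
contact_force: [-0.1, 2.2, -0.7]
gripper_width: 0.0
grasp_force: 1.1
```

```bash
python3 th.py; python3 run.py 55 20 90 20,54,32 25,54,32 30,54,32| sed 's/|.*\] / /'
```

```text
n 27 px 261.44444444444446 210.88888888888889 theta deg -3.828803643538768 r 0.07373610195435361
10.2 [ 1.07  0.24 -0.82  2.16 -0.57  0.4  -0.36] [-0.1  1.7 -0.9] tip 16.2 0.056 0.031
20,54,32 [-0.004, 0.002, 0.001] [-0.0, 0.0, 0.01]  0
25,54,32 [-0.006, 0.006, 0.002] [-0.0, 0.0, 0.01]  0
30,54,32 [-0.008, 0.01, 0.003] [-0.0, 0.0, 0.01]  0
```

Emit:
drive_tool:
  deltas:
    - {"gripper":255,"offset":[-0.002,0.003,0.001],"angular":[0,0,0]}
    - {"gripper":255,"offset":[-0.003,0.005,0.001],"angular":[0,0,0]}
    - {"gripper":255,"offset":[-0.003,0.005,0.001],"angular":[0,0,0]}

```text
t: 10.5
eef_pos: [0.5075, -0.1369, 0.2761]
tool_rot: [-0.062, 0.933, 0.2, 0.294]
contact_force: [0.3, 4.2, 0.2]
gripper_width: -0.002
grasp_force: 2.0
```

```bash
python3 th.py; python3 run.py 55 20 90 22,54,32 14,58,70 10,80,110| sed 's/|.*\] / /'
```

```text
n 29 px 258.7241379310345 210.93103448275863 theta deg 0.36708734514576086 r 0.07367594498101819
10.6 [ 1.07  0.25 -0.82  2.16 -0.57  0.4  -0.35] [0.5 4.1 0.9] tip 21.7 0.055 0.031
22,54,32 [-0.002, -0.001, 0.0] [-0.0, 0.0, 0.01]  0
14,58,70 [-0.026, -0.02, -0.024] [-0.0, 0.0, 0.01]  0
10,80,110 [-0.043, -0.033, -0.064] [-0.0, 0.0, 0.01]  0
```

Emit:
drive_tool:
  deltas:
    - {"gripper":255,"offset":[0,-0.006,0],"angular":[0,0,0]}
    - {"gripper":255,"offset":[-0.012,-0.014,-0.012],"angular":[0,0,0]}
    - {"gripper":255,"offset":[-0.026,-0.02,-0.024],"angular":[0,0,0]}
    - {"gripper":255,"offset":[-0.043,-0.033,-0.064],"angular":[0,0,0]}
    - {"gripper":255,"offset":[-0.045,-0.033,-0.11],"angular":[0,0,0]}

```text
t: 11.05
eef_pos: [0.3997, -0.1465, 0.3387]
tool_rot: [-0.064, 0.933, 0.2, 0.292]
contact_force: [0.2, -2.2, 0.7]
gripper_width: -0.003
grasp_force: 0.0
```

```bash
python3 th.py
python3 - <<'E'
from w import *
A=np.array([.575,-.0975,.165])
b=optics.read_camera('scene');m=optics.camera_model('scene');c=b.copy();B=cv2.resize(b,None,fx=2.5,fy=2.5,interpolation=2);C=B.copy();draw(C,m,0,A,.068,2.5)
cv2.imwrite('pics/e.png',np.hstack([B[360:880,400:800],C[360:880,450:850]]))
E
```

```text
n 29 px 258.7241379310345 210.93103448275863 theta deg 0.36708734514576086 r 0.07367594498101819
```

View pics/e.png

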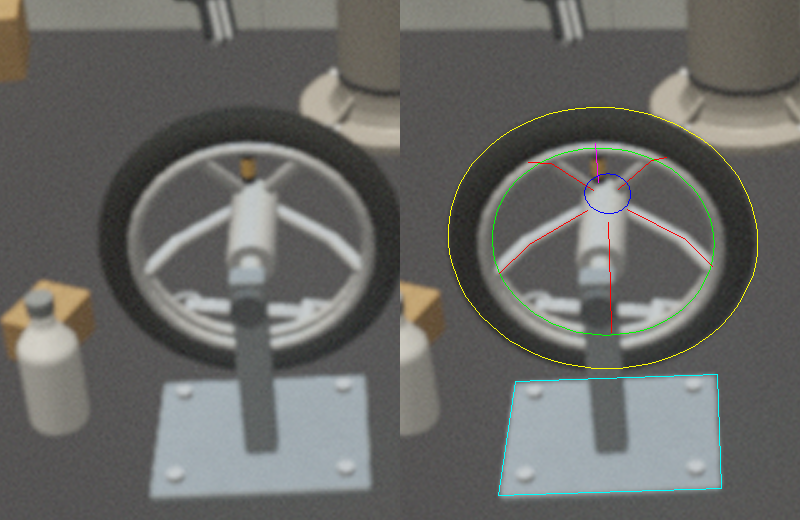

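The back view shows the valve upright at (247,168), on the wheel's vertical centreline, with spokes symmetric about it. The hand is clear, and the bottle, carton and wrench stand undisturbed.

```bash
python3 -c "
from station import bot
print(bot.hand_in())"
```

```text
the job is handed in; nothing more can be done
None
```

The job is handed in, but it may be judged a fail: the second finger insertion jammed and the wrist force read about 150 N, over the 120 N limit. The wheel itself ended with the valve stem about 0.4° from the top by camera (good to about 2°), turned by three spoke pushes, with the hand clear and, in the last camera view, no bystander visibly moved (jar not in view).

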